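Find the full screw tin by its weight

TASK

One of the three identical green screw tins on the bench mat is full and clearly heavier than the other two: find it by feel, lifting each tin in turn clear of the mat and standing it back upright on the mat, let go, before taking the next (the third may stay up if it proves the heaviest). Finish still holding the heaviest tin upright and still over the mat, its bottom at least 15 cm above the mat and touching nothing but the gripper, with the two lighter ones standing on the mat. Do not knock a tin over, and leave everything else on the bench where it is.

Things in the scene. Friction and masses are not known exactly. Their poses are not given: they have to be found in the camera images.
- tin_a_mid (a point): closed round screw tin, painted green with a yellow band and a bare steel lid, 66 mm across, 100 mm tall; the three look exactly alike and only one is full, clearly the heaviest (all weigh under 0.8 kg, contents do not show). This point is the tin's centre, 50 mm above its underside; its z axis points up along the tin. Grip it across its sides from above
- tin_b_mid (a point): closed round screw tin, painted green with a yellow band and a bare steel lid, 66 mm across, 100 mm tall; the three look exactly alike and only one is full, clearly the heaviest (all weigh under 0.8 kg, contents do not show). This point is the tin's centre, 50 mm above its underside; its z axis points up along the tin. Grip it across its sides from above
- tin_c_mid (a point): closed round screw tin, painted green with a yellow band and a bare steel lid, 66 mm across, 100 mm tall; the three look exactly alike and only one is full, clearly the heaviest (all weigh under 0.8 kg, contents do not show). This point is the tin's centre, 50 mm above its underside; its z axis points up along the tin. Grip it across its sides from above
- mat: black rubber bench mat fixed to the bench, 240 x 680 x 4 mm; the origin is the centre of its underside at bench level, x across its short side, y along its long side. The tins stand on it in a loose row, centres at least 170 mm apart, with two bystanders between them
- sanding_block: brown cork sanding block, 70 x 38 x 26 mm, lying on the mat between two tins; a bystander, leave it alone; the origin is the centre of its underside
- tape_measure: yellow and black tape measure, 62 x 36 x 56 mm, standing on the mat between two tins; a bystander, leave it alone; the origin is the centre of its underside
- glue_bottle: white glue bottle with orange cap, 52 mm across, 105 mm tall, to the left of the mat; a bystander, leave it alone; the origin is the centre of its underside
- tape_roll: blue roll of tape lying flat, 90 mm across, 30 mm tall, to the right of the mat; a bystander, leave it alone; the origin is the centre of its underside
- dowel_jar: small jar with a red cap, 64 mm across, 85 mm tall, beyond the mat; a bystander, leave it alone; the origin is the centre of its underside
- offcut: light wood offcut, 45 x 140 x 30 mm, lying beyond the mat; a bystander, leave it alone; the origin is the centre of its underside
Not all that is in view belongs to the job. Leave any black or turquoise look-alike of the part that bears tin_b_mid alone. What is shaped like the part that bears tin_a_mid but black or turquoise is not meant.

How it is judged:
On the way, in this order (a step that is already met when the one before it is completed fails the run):
1. a tin is lifted clear of the mat (((height (world z) of tin_a_mid above 0.069 m and contact force between tin_a and mat below 0.2 N and contact force between tin_a and the fingers above 1 N) or (height (world z) of tin_b_mid above 0.069 m and contact force between tin_b and mat below 0.2 N and contact force between tin_b and the fingers above 1 N) or (height (world z) of tin_c_mid above 0.069 m and contact force between tin_c and mat below 0.2 N and contact force between tin_c and the fingers above 1 N))), for 0.2 s.
2. all three tins stand on the mat again, let go (height (world z) of tin_a_mid between 0.05 and 0.059 m and angle between each of tin_a_mid, tin_b_mid, tin_c_mid's own z axis and vertical below 0.08 rad and contact force between each of tin_a, tin_b, tin_c and mat above 1 N and height (world z) of tin_b_mid between 0.05 and 0.059 m and height (world z) of tin_c_mid between 0.05 and 0.059 m and contact force between each of tin_a, tin_b, tin_c and the fingers below 0.2 N), for 0.1 s.
3. a second time a tin is lifted clear (((height (world z) of tin_a_mid above 0.069 m and contact force between tin_a and mat below 0.2 N and contact force between tin_a and the fingers above 1 N) or (height (world z) of tin_b_mid above 0.069 m and contact force between tin_b and mat below 0.2 N and contact force between tin_b and the fingers above 1 N) or (height (world z) of tin_c_mid above 0.069 m and contact force between tin_c and mat below 0.2 N and contact force between tin_c and the fingers above 1 N))), for 0.2 s.
4. all three stand on the mat again, let go (all of step 2), for 0.1 s.
5. a third time a tin is lifted clear (((height (world z) of tin_a_mid above 0.069 m and contact force between tin_a and mat below 0.2 N and contact force between tin_a and the fingers above 1 N) or (height (world z) of tin_b_mid above 0.069 m and contact force between tin_b and mat below 0.2 N and contact force between tin_b and the fingers above 1 N) or (height (world z) of tin_c_mid above 0.069 m and contact force between tin_c and mat below 0.2 N and contact force between tin_c and the fingers above 1 N))), for 0.2 s.
At the end, for the whole second after the job is handed in: The heaviest tin is held by the fingers, its underside 120 mm or more above the mat, within 20 deg of upright, still, at most 80 mm beyond the mat's edges, touching nothing else; the other two stand free and upright (5 deg) on it, pressing on it with 1 to 4.5 N each (((height (world z) of tin_a_mid above 0.174 m and angle between tin_a_mid's own z axis and vertical below 0.35 rad and linear speed of tin_a below 0.05 m/s and x of tin_a_mid in the frame of mat between -0.2 and 0.2 m and y of tin_a_mid in the frame of mat between -0.42 and 0.42 m and contact force between tin_a and the fingers above 1 N and contact force between tin_a and mat below 0.2 N and (contact force between tin_a and sanding_block below 0.2 N and contact force between tin_a and tape_measure below 0.2 N and contact force between tin_a and glue_bottle below 0.2 N and contact force between tin_a and tape_roll below 0.2 N and contact force between tin_a and dowel_jar below 0.2 N and contact force between tin_a and offcut below 0.2 N) and contact force between tin_a and tin_b below 0.2 N and contact force between tin_a and tin_c below 0.2 N and (height (world z) of tin_b_mid between 0.05 and 0.059 m and angle between tin_b_mid's own z axis and vertical below 0.08 rad and contact force between tin_b and mat above 1 N) and contact force between each of tin_b, tin_c and mat below 4.5 N and contact force between each of tin_b, tin_c and the fingers below 0.2 N and linear speed of each of tin_b, tin_c below 0.02 m/s and (height (world z) of tin_c_mid between 0.05 and 0.059 m and angle between tin_c_mid's own z axis and vertical below 0.08 rad and contact force between tin_c and mat above 1 N)) or (height (world z) of tin_b_mid above 0.174 m and angle between tin_b_mid's own z axis and vertical below 0.35 rad and linear speed of tin_b below 0.05 m/s and x of tin_b_mid in the frame of mat between -0.2 and 0.2 m and y of tin_b_mid in the frame of mat between -0.42 and 0.42 m and contact force between tin_b and the fingers above 1 N and contact force between tin_b and mat below 0.2 N and (contact force between tin_b and sanding_block below 0.2 N and contact force between tin_b and tape_measure below 0.2 N and contact force between tin_b and glue_bottle below 0.2 N and contact force between tin_b and tape_roll below 0.2 N and contact force between tin_b and dowel_jar below 0.2 N and contact force between tin_b and offcut below 0.2 N) and contact force between tin_b and tin_a below 0.2 N and contact force between tin_b and tin_c below 0.2 N and (height (world z) of tin_a_mid between 0.05 and 0.059 m and angle between tin_a_mid's own z axis and vertical below 0.08 rad and contact force between tin_a and mat above 1 N) and contact force between each of tin_a, tin_c and mat below 4.5 N and contact force between each of tin_a, tin_c and the fingers below 0.2 N and linear speed of each of tin_a, tin_c below 0.02 m/s and (height (world z) of tin_c_mid between 0.05 and 0.059 m and angle between tin_c_mid's own z axis and vertical below 0.08 rad and contact force between tin_c and mat above 1 N)) or (height (world z) of tin_c_mid above 0.174 m and angle between tin_c_mid's own z axis and vertical below 0.35 rad and linear speed of tin_c below 0.05 m/s and x of tin_c_mid in the frame of mat between -0.2 and 0.2 m and y of tin_c_mid in the frame of mat between -0.42 and 0.42 m and contact force between tin_c and the fingers above 1 N and contact force between tin_c and mat below 0.2 N and (contact force between tin_c and sanding_block below 0.2 N and contact force between tin_c and tape_measure below 0.2 N and contact force between tin_c and glue_bottle below 0.2 N and contact force between tin_c and tape_roll below 0.2 N and contact force between tin_c and dowel_jar below 0.2 N and contact force between tin_c and offcut below 0.2 N) and contact force between tin_c and tin_a below 0.2 N and contact force between tin_c and tin_b below 0.2 N and (height (world z) of tin_a_mid between 0.05 and 0.059 m and angle between tin_a_mid's own z axis and vertical below 0.08 rad and contact force between tin_a and mat above 1 N) and contact force between each of tin_a, tin_b and mat below 4.5 N and contact force between each of tin_a, tin_b and the fingers below 0.2 N and linear speed of each of tin_a, tin_b below 0.02 m/s and (height (world z) of tin_b_mid between 0.05 and 0.059 m and angle between tin_b_mid's own z axis and vertical below 0.08 rad and contact force between tin_b and mat above 1 N)))); the arm keeps its last pose, push and grip.
It fails at once if a tin is knocked or tipped over (more than 40 degrees) (angle between any of tin_a_mid, tin_b_mid, tin_c_mid's own z axis and vertical above 0.7 rad).
It fails at once if a bystander is moved by more than 30 mm (distance of any of sanding_block, tape_measure, glue_bottle, tape_roll, dowel_jar, offcut from where it was at the start of the episode above 0.03 m).
It also fails if it takes over 64 s, if anything falls off the work surface, if the arm or the gripper's body presses on something with over 40 N, if the wrist force passes 120 N, or if a joint passes its speed limit or range.

ROBOT

A 6-joint arm with a two-finger parallel gripper is mounted at the origin on the work surface. World frame = base frame: x ahead of the robot, y to its left, z up, the work surface at z = 0. Lengths are in m, angles in rad, forces in N, time in s.
With the tool pointing down it reaches from about 0.3 to 0.75 m from the base axis. Payload 8.5 kg.
Tool frame: the origin (TCP) lies at the very end of the fingers, on their centre line; the grasp point (between the pads) lies 19 mm behind it; x points along the fingers, z is the direction in which the jaws open and shut, and the axes are right-handed (so a half turn about x gives the same grasp; the last joint's range is limited). The gripper opens to 85 mm and grips with 20 to 120 N. Pads are 22 mm wide; open, the fingers measure 114 mm over their backs; the gripper's body (76 mm by 85 mm) begins 54 mm behind the grasp point. The pads swing forward as they close: fully open they stand 13 mm farther back than shut.
Start: joints at [-1.316, 0.381, 1.297, -0, 1.464, -0.215], TCP at [0.249, -0.49, 0.231] pointing down, gripper open.
Joint ranges: [-3.11, 3.11], [-0.89, 2.33], [0.22, 2.48], [-1.42, 4.56], [0.17, 2.85], [-2.88, 2.88]. Speed limits (rad/s): [2.39, 2.39, 3.14, 3.14, 3.14, 3.14].

INTERFACE

Orientations are given as a unit quaternion [w, x, y, z].
In Python, from cell import arm gives the robot as it stands.
- The arm moves only by the tool carry_out, never from a script. Its argument "steps" is a list that holds one entry, the list of rows, each a list of 7 numbers: the turn, a rotation vector about the world's x, y, z in rad, then the shift along the world's x, y, z in m, then the gripper command: -1 is fully open, 1 is shut, values between are in proportion. A call has 1 to 12 rows; each row shifts and turns the commanded pose from where the row before left it; what a row does not reach is not made up. A row lasts 1/12 s, in which the tool goes at most 41.7 mm and 7.16 degrees, less where a joint would pass 70% of its speed; a pose out of reach is approached as far as the arm can. A call with a gripper value outside its range is refused whole. The fingers move at their own pace and stop on an object; "grip_force" is the grip in N (left out, the last holds). Time passes only in rows, so rows that do not move let the fingers close. It gives the time, the measured TCP pose, the force and the opening at its end, in the units of the state.
- arm.read_state(): the state, without advancing time (a new reading comes with each control period).
- arm.snapshot(name): name is "side" or "top"; returns a dict with "img" (400x640x3 uint8, blue, green, red), "depth" (400x640 float32, m along the optical axis (not along the pixel's ray), 0 where there is no reading), "fx", "fy", "cx", "cy" (pixels), "distortion" ([k1, k2, p1, p2, k3] as OpenCV has them; the pictures are not rectified), "xyz" and "attitude" of the camera in the world. Camera axes: x right, y down, z forward; pixel columns grow to the right and rows downward; lengths in m; the calibration is good to about 2 mm. A picture is of the moment at which its call begins.
- arm.hand_in(): hands the job in, once; it reports no verdict.
The state is a dict: "time_s": time; "qpos": joint angles; "qd": joint speeds; "joint_efforts": joint torques, N m; "tcp_pos": TCP position; "ee_rot": TCP orientation; "wrist_force": force on the tool from outside, world axes, zero at the start; "torque": the same for the moment, N m; "opening": finger opening in m.
Only numpy, scipy, OpenCV 4.12 (cv2) and the standard library are available. Lean on these libraries where they do the work, as an engineer would, in place of code of your own. Each camera call takes 0.05 s, during which the arm holds its last target.

## Working session

There is one attempt and no reset: what is moved stays moved. The work goes in short steps, Python scripts to look and compute and a tool call to move; the robot and the scene stay as the last step left them, time stands still between calls to the robot, and variables do not carry over. Pictures are saved under pics/ and viewed, and the job is handed in when it is done.

Besides the shell and the picture viewer there is one more tool, called after "Call:" by a JSON object that holds its "method" and its "body", one argument or row to a line. carry_out: Moves the arm, as the interface text tells. Its arguments: {"type":"object","properties":{"steps":{"type":"array","items":{"type":"array","items":{"type":"array","items":{"type":"number"}}}},"grip_force":{"type":"number"}},"required":["steps"]}

```bash
mkdir -p pics; ls; cat > h.py <<'E'
import numpy as np, cv2, json
from scipy.spatial.transform import Rotation as R
from cell import arm
def snap(n):
    s=arm.snapshot(n); return s
def rot(s):
    a=np.array(s['attitude'],float)
    if a.shape==(3,3): return a
    return R.from_quat([a[1],a[2],a[3],a[0]]).as_matrix()
def ray(s,uv):
    K=np.array([[s['fx'],0,s['cx']],[0,s['fy'],s['cy']],[0,0,1]])
    p=cv2.undistortPoints(np.array(uv,float).reshape(-1,1,2),K,np.array(s['distortion'],float)).reshape(-1,2)
    return np.c_[p,np.ones(len(p))]@rot(s).T
def onplane(s,uv,z):
    d=ray(s,uv); o=np.array(s['xyz']); t=(z-o[2])/d[:,2]
    return o+d*t[:,None]
E
python3 - <<'E'
from h import *
for n in('side','top'):
    s=snap(n); cv2.imwrite(f'pics/{n}0.png',s['img']); print(n,s['xyz'],s['attitude'],s['fx'],s['cx'],s['cy'])
print(arm.read_state())
E
```

```text
pics
side [0.09559169 0.67632444 1.02370625] [ 0.09588005 -0.24954889  0.90706521 -0.32521543] 374.60880402765923 322.4722846704852 196.26666086662493
top [ 0.43653055 -0.01366963  1.28547082] [ 0.0357661  -0.70355556  0.70916661 -0.02851446] 420.54238647804306 323.8560896761877 201.69372385508964
{'time_s': 0.1, 'qpos': array([-1.31631811e+00,  3.81117083e-01,  1.29814577e+00,  1.76221944e-05,
        1.46360170e+00, -2.15316323e-01]), 'qd': array([-9.54063224e-04, -1.25078515e-03, -3.43334026e-03, -4.21567705e-06,
        1.85557527e-03,  9.06963028e-04]), 'joint_efforts': array([ 4.04175458e-03, -4.49217331e+01, -2.31656474e+01, -9.09432879e-05,
        3.64495005e-03, -1.62019145e-06]), 'tcp_pos': array([ 0.24891475, -0.49016311,  0.23079294]), 'ee_rot': array([ 0.60232035,  0.37021424,  0.60296004, -0.36958193]), 'wrist_force': array([ 0.5408699 , -0.00088051,  0.66966431]), 'torque': array([ 0.01674345, -0.0667268 , -0.00678609]), 'opening': 0.08516097087277386}
```

View pics/top0.png

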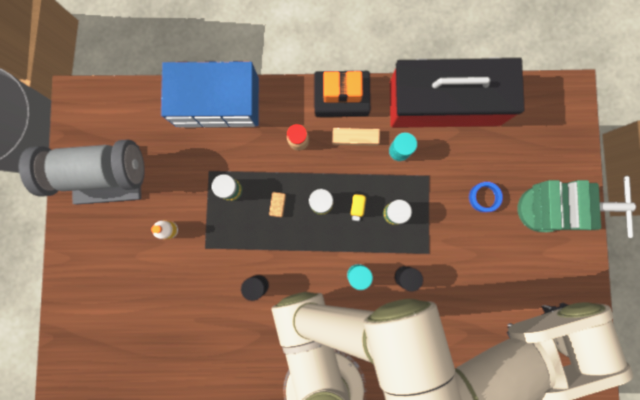

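View pics/side0.png

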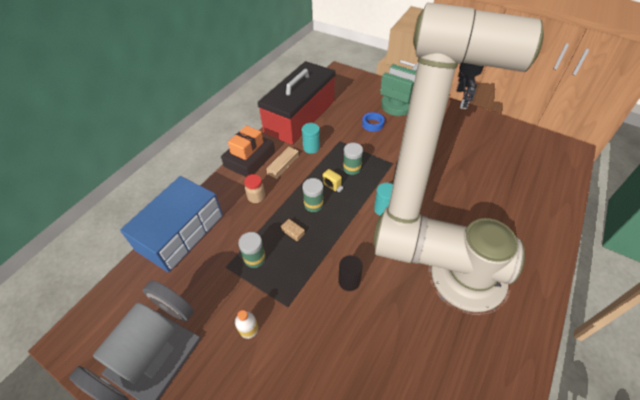

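Top view: three tins with steel lids on the black mat, at (224,187), (321,201) and (398,212). Sanding block is at (277,204) and tape measure at (358,207). The look-alikes are turquoise at (403,147) and (360,277), and black at (254,288) and (409,279). All four stand off the mat, so I exclude them. Next I'll measure and take a close crop.

```bash
python3 - <<'E'
from h import *
s=snap('top'); img=s['img']; hsv=cv2.cvtColor(img,cv2.COLOR_BGR2HSV)
seed=[(224,187),(321,201),(398,212)]
m=((hsv[...,1]<50)&(hsv[...,2]>120)).astype(np.uint8)
n,lab,st,ce=cv2.connectedComponentsWithStats(m)
for u,v in seed:
    l=lab[v,u]; c=max(cv2.findContours((lab==l).astype(np.uint8),0,1)[0],key=cv2.contourArea); (x,y),r=cv2.minEnclosingCircle(c)
    e=cv2.fitEllipse(c)
    print('lid',st[l],ce[l].round(1),(x,y,r),e, onplane(s,[ce[l],(e[0])],.104).round(4), 'depth z', end=' ')
    d=s['depth'][int(y),int(x)]; rr=ray(s,[(x,y)])[0]; axis=rot(s)[:,2]; print((np.array(s['xyz'])+rr*d).round(4))
    print(' diam', np.linalg.norm(np.diff(onplane(s,[(x-r,y),(x+r,y)],.104),axis=0)))
# mat
print('mat corners',onplane(s,[(209,171),(430,178),(428,253),(206,248)],.004).round(3))
for nm,p,z in(('block',(277,204),.026),('tape',(358,207),.06),('turq',(403,147),.1),('turq2',(360,277),.1),('blk',(409,279),.1),('blk2',(254,288),.1),('glue',(165,230),.1)): print(nm,onplane(s,[p],z).round(3))
t=cv2.resize(img[150:300,190:450],None,fx=3,fy=3,interpolation=cv2.INTER_CUBIC); cv2.imwrite('pics/crop_top.png',t)
s=snap('side'); img=s['img']; hsv=cv2.cvtColor(img,cv2.COLOR_BGR2HSV)
cv2.imwrite('pics/crop_side.png',cv2.resize(img[130:310,220:400],None,fx=3,fy=3,interpolation=cv2.INTER_CUBIC))
m=((hsv[...,1]<50)&(hsv[...,2]>110)).astype(np.uint8)
n,lab,st,ce=cv2.connectedComponentsWithStats(m)
for u,v in [(251,242),(313,187),(353,152)]:
    l=lab[v,u]; print('side',st[l],ce[l].round(1),onplane(s,[ce[l]],.104).round(4))
E
```

```text
lid [211 174  25  25 467] [223.1 185.7] (223.0988006591797, 185.7215576171875, 12.311573028564453) ((223.1446533203125, 185.70045471191406), (23.266870498657227, 23.796661376953125), 67.5740737915039) [[0.5923 0.2832 0.104 ]
 [0.5922 0.2832 0.104 ]] depth z [0.5928 0.2844 0.0995]
 diam 0.06977678621322168
lid [308 189  25  24 479] [320.3 200.5] (320.2930908203125, 200.39654541015625, 12.372278213500977) ((320.2982177734375, 200.45394897460938), (23.6467342376709, 23.973901748657227), 92.241455078125) [[0.5479 0.008  0.104 ]
 [0.5479 0.0081 0.104 ]] depth z [0.5483 0.0081 0.1014]
 diam 0.0698437982259907
lid [386 199  26  25 496] [398.6 211.2] (398.5, 211.0, 12.659089088439941) ((398.5807189941406, 211.2019500732422), (23.795124053955078, 24.73711395263672), 76.49832153320312) [[ 0.5157 -0.2116  0.104 ]
 [ 0.5157 -0.2116  0.104 ]] depth z [ 0.5162 -0.2112  0.105 ]
 diam 0.07085701424822548
mat corners [[ 0.651  0.353  0.004]
 [ 0.624 -0.327  0.004]
 [ 0.396 -0.314  0.004]
 [ 0.415  0.357  0.004]]
block [[0.546 0.14  0.026]]
tape [[ 0.532 -0.101  0.06 ]]
turq [[ 0.7   -0.229  0.1  ]]
turq2 [[ 0.334 -0.101  0.1  ]]
blk [[ 0.327 -0.236  0.1  ]]
blk2 [[0.305 0.194 0.1  ]]
glue [[0.468 0.446 0.1  ]]
side [238 232  24  23 433] [249.6 242.9] [[0.589  0.2871 0.104 ]]
side [302 178  21  20 334] [312.2 187.3] [[0.5455 0.0135 0.104 ]]
side [344 142  19  18 273] [352.8 150.6] [[ 0.5129 -0.2058  0.104 ]]
```

View pics/crop_top.png

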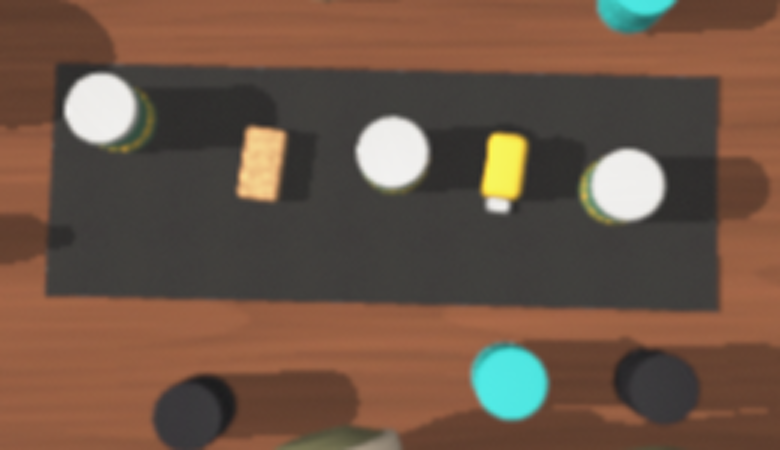

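View pics/crop_side.png

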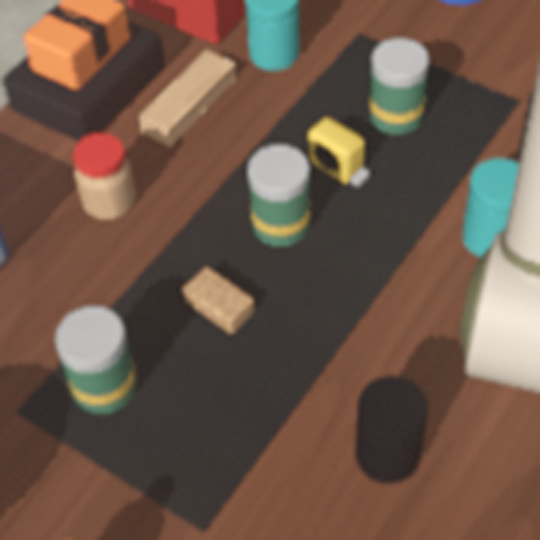

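```bash
python3 - <<'E'
from h import *
t=arm.read_state(); a=t['ee_rot']; M=R.from_quat([a[1],a[2],a[3],a[0]]).as_matrix(); print(M.round(3)); z=M[:,2]; print('jaw yaw deg',np.degrees(np.arctan2(z[1],z[0])))
E
```

```text
[[-0.     0.892  0.453]
 [ 0.001  0.453 -0.892]
 [-1.     0.    -0.001]]
jaw yaw deg -63.08493920937591
```

Choices made: the three green steel-lidded tins. I'll set the jaws along world x, because the neighbours stand along y. First I go above the right tin.

Call:
{"method": "carry_out", "body": {
  "steps": [
    [[0, 0, 0.0917, 0.0222, 0.0232, 0, -1], [0, 0, 0.0917, 0.0222, 0.0232, 0, -1], [0, 0, 0.0917, 0.0222, 0.0232, 0, -1], [0, 0, 0.0917, 0.0222, 0.0232, 0, -1], [0, 0, 0.0917, 0.0222, 0.0232, 0, -1], [0, 0, 0.0917, 0.0222, 0.0232, 0, -1], [0, 0, 0.0917, 0.0222, 0.0232, 0, -1], [0, 0, 0.0917, 0.0222, 0.0232, 0, -1], [0, 0, 0.0917, 0.0222, 0.0232, 0, -1], [0, 0, 0.0917, 0.0222, 0.0232, 0, -1], [0, 0, 0.0917, 0.0222, 0.0232, 0, -1], [0, 0, 0.0917, 0.0222, 0.0232, 0, -1]]
  ],
  "grip_force": 40
}}

```text
time_s: 1.2
tcp_pos: [0.5163, -0.2106, 0.2312]
ee_rot: [0.707, -0.001, 0.707, 0.001]
wrist_force: [-0.6, -0.1, 0.3]
opening: 0.0854
```

Call:
{"method": "carry_out", "body": {
  "steps": [
    [[0, 0, 0, 0, 0, 0, -1], [0, 0, 0, 0, 0, 0, -1], [0, 0, 0, 0, 0, 0, -1], [0, 0, 0, 0, 0, 0, -1]]
  ]
}}

```text
time_s: 1.53
tcp_pos: [0.5148, -0.2128, 0.2313]
ee_rot: [0.707, 0.001, 0.707, -0.001]
wrist_force: [0.6, 0.4, -0.6]
opening: 0.0852
```

Call:
{"method": "carry_out", "body": {
  "steps": [
    [[0, 0, 0, 0.001, 0.001, -0.023, -1], [0, 0, 0, 0, 0, -0.023, -1], [0, 0, 0, 0, 0, -0.023, -1], [0, 0, 0, 0, 0, -0.023, -1], [0, 0, 0, 0, 0, -0.023, -1], [0, 0, 0, 0, 0, -0.023, -1], [0, 0, 0, 0, 0, -0.023, -1], [0, 0, 0, 0, 0, -0.023, -1], [0, 0, 0, 0, 0, 0, -1], [0, 0, 0, 0, 0, 0, -1]]
  ]
}}

```text
time_s: 2.37
tcp_pos: [0.5157, -0.2117, 0.0472]
ee_rot: [0.707, 0.001, 0.708, -0.001]
wrist_force: [-0.3, -0.1, 0.6]
opening: 0.0855
```

```bash
python3 - <<'E'
from h import *
s=snap('side'); cv2.imwrite('pics/s1.png',cv2.resize(s['img'][80:230,280:480],None,fx=3,fy=3))
E
```

```text
(no output)
```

View pics/s1.png

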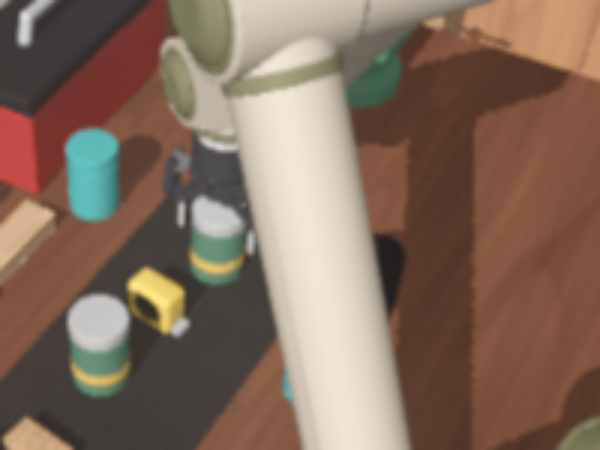

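The crop shows the fingers on both sides of the right tin (about (218,230) in the crop), and the wrist force is near zero. Closing now.

Call:
{"method": "carry_out", "body": {
  "steps": [
    [[0, 0, 0, 0, 0, 0, 1], [0, 0, 0, 0, 0, 0, 1], [0, 0, 0, 0, 0, 0, 1], [0, 0, 0, 0, 0, 0, 1], [0, 0, 0, 0, 0, 0, 1], [0, 0, 0, 0, 0, 0, 1], [0, 0, 0, 0, 0, 0, 1], [0, 0, 0, 0, 0, 0, 1]]
  ],
  "grip_force": 40
}}

```text
time_s: 3.08
tcp_pos: [0.5174, -0.2118, 0.0493]
ee_rot: [0.708, -0.001, 0.706, -0.001]
wrist_force: [0.4, -0.5, 5.9]
opening: 0.0647
```

Call:
{"method": "carry_out", "body": {
  "steps": [
    [[0, 0, 0, 0, 0, 0.01, 1], [0, 0, 0, 0, 0, 0.01, 1], [0, 0, 0, 0, 0, 0.01, 1], [0, 0, 0, 0, 0, 0.01, 1], [0, 0, 0, 0, 0, 0.01, 1], [0, 0, 0, 0, 0, 0, 1], [0, 0, 0, 0, 0, 0, 1], [0, 0, 0, 0, 0, 0, 1], [0, 0, 0, 0, 0, 0, 1], [0, 0, 0, 0, 0, 0, 1], [0, 0, 0, 0, 0, 0, 1]]
  ]
}}

```text
time_s: 4.0
tcp_pos: [0.5162, -0.2109, 0.0969]
ee_rot: [0.707, 0.0, 0.707, -0.0]
wrist_force: [-0.1, 0.7, -2.8]
opening: 0.0646
```

```bash
cat > force.py <<'E'
from h import *
F=[];T=[];J=[];Z=[]
for i in range(8):
    s=snap('side'); t=arm.read_state(); F.append(t['wrist_force']); T.append(t['torque']); J.append(t['joint_efforts']); Z.append(t['tcp_pos'])
print('F',np.mean(F,0).round(2),'sd',np.std(F,0).round(2),'T',np.mean(T,0).round(3),'J',np.mean(J,0).round(2)[:3],'tcp',np.mean(Z,0).round(4),'t',t['time_s'],'op',t['opening'])
import sys
cv2.imwrite(sys.argv[1],cv2.resize(s['img'][80:310,200:440],None,fx=2.5,fy=2.5))
E
python3 force.py pics/s2.png
```

```text
F [ 0.2  -0.09 -2.81] sd [0.49 0.24 0.43] T [ 0.022 -0.008  0.004] J [  0.   -49.55 -19.59] tcp [ 0.5164 -0.211   0.0972] t 4.4 op 0.06473476733558012
```

View pics/s2.png

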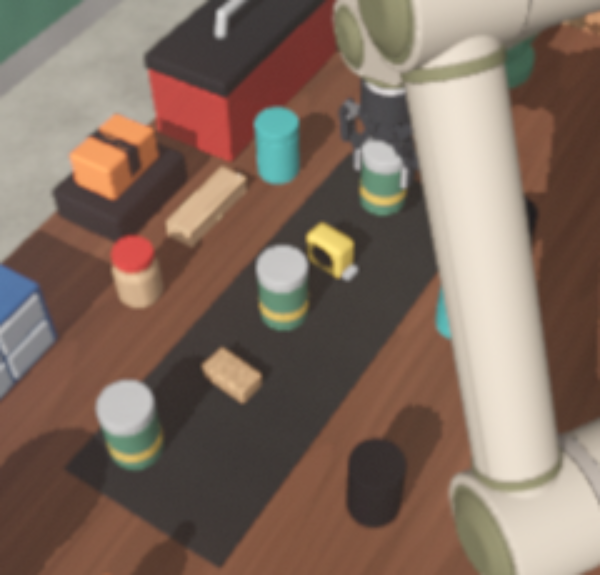

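The right tin hangs clear and upright in the fingers (crop (382,180)). It weighs 2.8 N, which is probably light. Setting it back down.

Call:
{"method": "carry_out", "body": {
  "steps": [
    [[0, 0, 0, 0, 0, -0.01, 1], [0, 0, 0, 0, 0, -0.01, 1], [0, 0, 0, 0, 0, -0.01, 1], [0, 0, 0, 0, 0, -0.008, 1], [0, 0, 0, 0, 0, -0.005, 1], [0, 0, 0, 0, 0, -0.004, 1], [0, 0, 0, 0, 0, -0.002, 1], [0, 0, 0, 0, 0, 0, 1], [0, 0, 0, 0, 0, 0, 1]]
  ]
}}

```text
time_s: 5.15
tcp_pos: [0.5164, -0.2111, 0.0492]
ee_rot: [0.707, -0.0, 0.707, -0.0]
wrist_force: [-3.1, 1.4, 8.6]
opening: 0.0646
```

Call:
{"method": "carry_out", "body": {
  "steps": [
    [[0, 0, 0, 0, 0, 0, 0.6], [0, 0, 0, 0, 0, 0, 0.2], [0, 0, 0, 0, 0, 0, -0.2], [0, 0, 0, 0, 0, 0, -0.6], [0, 0, 0, 0, 0, 0, -1], [0, 0, 0, 0, 0, 0, -1], [0, 0, 0, 0, 0, 0, -1], [0, 0, 0, 0, 0, 0, -1], [0, 0, 0, 0, 0, 0, -1]]
  ]
}}

```text
time_s: 5.9
tcp_pos: [0.5164, -0.211, 0.0483]
ee_rot: [0.707, 0.0, 0.707, -0.0]
wrist_force: [0.1, 0.1, 0.5]
opening: 0.0857
```

Call:
{"method": "carry_out", "body": {
  "steps": [
    [[0, 0, 0, 0, 0, 0.01, -1], [0, 0, 0, 0, 0, 0.02, -1], [0, 0, 0, 0, 0, 0.025, -1], [0, 0, 0, 0, 0, 0.025, -1], [0, 0, 0, 0, 0, 0.025, -1], [0, 0, 0, 0, 0, 0.025, -1], [0, 0, 0, 0, 0, 0.025, -1], [0, 0, 0, 0, 0, 0.025, -1], [0, 0, 0, 0, 0, 0, -1]]
  ]
}}

```text
time_s: 6.65
tcp_pos: [0.5176, -0.2118, 0.2341]
ee_rot: [0.71, -0.002, 0.704, -0.002]
wrist_force: [0.7, -0.0, 0.7]
opening: 0.0855
```

```bash
python3 force.py pics/s3.png
```

```text
F [ 0.04 -0.11 -0.03] sd [0.45 0.56 0.34] T [-0.    -0.001 -0.013] J [  0.05 -46.75 -23.75] tcp [ 0.5162 -0.2109  0.2283] t 7.05 op 0.08535454064093274
```

View pics/s3.png

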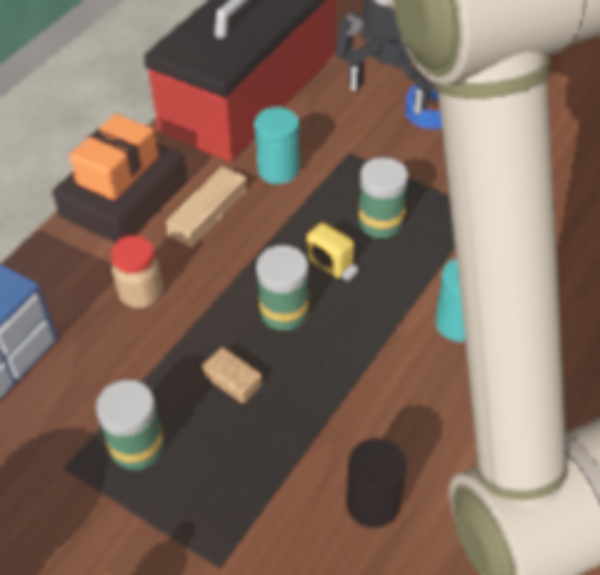

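All three tins stand upright, the right one again at (382,197) in the crop. Next, the middle tin.

Call:
{"method": "carry_out", "body": {
  "steps": [
    [[0, 0, 0, 0.0032, 0.0219, 0, -1], [0, 0, 0, 0.0032, 0.0219, 0, -1], [0, 0, 0, 0.0032, 0.0219, 0, -1], [0, 0, 0, 0.0032, 0.0219, 0, -1], [0, 0, 0, 0.0032, 0.0219, 0, -1], [0, 0, 0, 0.0032, 0.0219, 0, -1], [0, 0, 0, 0.0032, 0.0219, 0, -1], [0, 0, 0, 0.0032, 0.0219, 0, -1], [0, 0, 0, 0.0032, 0.0219, 0, -1], [0, 0, 0, 0.0032, 0.0219, 0, -1], [0, 0, 0, 0, 0, 0, -1], [0, 0, 0, 0, 0, 0, -1]]
  ]
}}

```text
time_s: 8.05
tcp_pos: [0.5483, 0.0087, 0.2279]
ee_rot: [0.707, -0.0, 0.707, 0.0]
wrist_force: [-0.5, -0.0, -0.1]
opening: 0.0854
```

Call:
{"method": "carry_out", "body": {
  "steps": [
    [[0, 0, 0, 0, 0, -0.022, -1], [0, 0, 0, 0, 0, -0.022, -1], [0, 0, 0, 0, 0, -0.022, -1], [0, 0, 0, 0, 0, -0.022, -1], [0, 0, 0, 0, 0, -0.012, -1], [0, 0, 0, 0, 0, 0, -1], [0, 0, 0, 0, 0, 0, -1]]
  ]
}}

```text
time_s: 8.63
tcp_pos: [0.5483, 0.0072, 0.1282]
ee_rot: [0.707, 0.001, 0.707, -0.001]
wrist_force: [0.1, 0.1, -0.1]
opening: 0.0854
```

```bash
python3 force.py pics/s4.png
```

```text
F [ 0.15 -0.14  0.33] sd [0.64 0.41 0.66] T [-0.004 -0.007 -0.003] J [ -0.1  -46.16 -19.79] tcp [0.5487 0.0077 0.1291] t 9.0333 op 0.08556336937383134
```

View pics/s4.png

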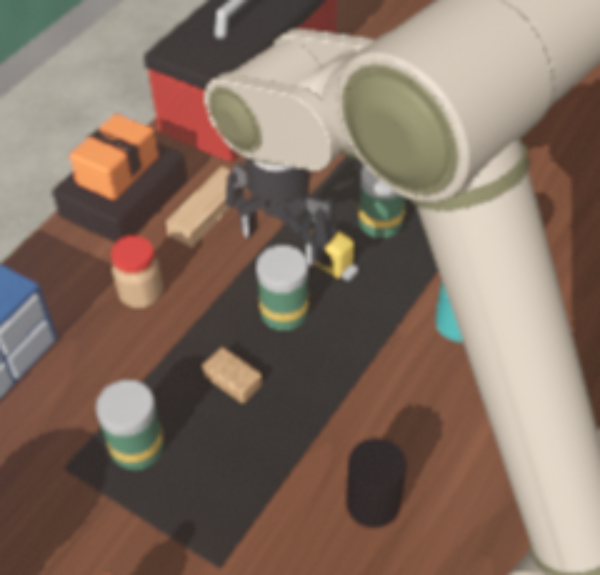

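The open fingers are above and on either side of the middle tin at (282,270). Going down another 81 mm, then closing.

Call:
{"method": "carry_out", "body": {
  "steps": [
    [[0, 0, 0, 0, 0, -0.02, -1], [0, 0, 0, 0, 0, -0.02, -1], [0, 0, 0, 0, 0, -0.02, -1], [0, 0, 0, 0, 0, -0.02, -1], [0, 0, 0, 0, 0, 0, -1], [0, 0, 0, 0, 0, 0, -1]]
  ]
}}

```text
time_s: 9.53
tcp_pos: [0.5482, 0.008, 0.0482]
ee_rot: [0.707, 0.0, 0.708, -0.0]
wrist_force: [0.6, -0.6, 0.6]
opening: 0.0853
```

Call:
{"method": "carry_out", "body": {
  "steps": [
    [[0, 0, 0, 0, 0, 0, 1], [0, 0, 0, 0, 0, 0, 1], [0, 0, 0, 0, 0, 0, 1], [0, 0, 0, 0, 0, 0, 1], [0, 0, 0, 0, 0, 0, 1], [0, 0, 0, 0, 0, 0, 1], [0, 0, 0, 0, 0, 0, 1], [0, 0, 0, 0, 0, 0, 1]]
  ]
}}

```text
time_s: 10.2
tcp_pos: [0.5499, 0.0077, 0.0503]
ee_rot: [0.709, -0.0, 0.705, -0.001]
wrist_force: [2.4, 0.1, 6.0]
opening: 0.0644
```

Call:
{"method": "carry_out", "body": {
  "steps": [
    [[0, 0, 0, 0, 0, 0.01, 1], [0, 0, 0, 0, 0, 0.01, 1], [0, 0, 0, 0, 0, 0.01, 1], [0, 0, 0, 0, 0, 0.01, 1], [0, 0, 0, 0, 0, 0.01, 1], [0, 0, 0, 0, 0, 0, 1], [0, 0, 0, 0, 0, 0, 1], [0, 0, 0, 0, 0, 0, 1], [0, 0, 0, 0, 0, 0, 1], [0, 0, 0, 0, 0, 0, 1], [0, 0, 0, 0, 0, 0, 1]]
  ]
}}

```text
time_s: 11.12
tcp_pos: [0.5482, 0.008, 0.0979]
ee_rot: [0.707, 0.0, 0.707, -0.0]
wrist_force: [-0.2, 0.4, -7.6]
opening: 0.0638
```

```bash
python3 force.py pics/s5.png
```

```text
F [ 0.12  0.28 -7.08] sd [0.59 0.35 0.5 ] T [ 0.003 -0.008  0.   ] J [ -0.   -51.04 -20.65] tcp [0.5483 0.008  0.0982] t 11.5167 op 0.06362031068998307
```

View pics/s5.png

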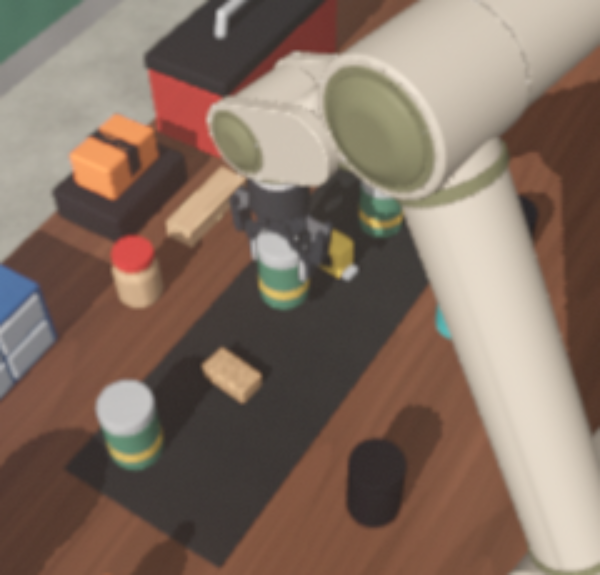

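The middle tin hangs clear at 7.1 N against 2.8 N, so it is likely the full one. I'll stand it down gently, then test the left tin.

Call:
{"method": "carry_out", "body": {
  "steps": [
    [[0, 0, 0, 0, 0, -0.01, 1], [0, 0, 0, 0, 0, -0.01, 1], [0, 0, 0, 0, 0, -0.01, 1], [0, 0, 0, 0, 0, -0.008, 1], [0, 0, 0, 0, 0, -0.004, 1], [0, 0, 0, 0, 0, -0.002, 1], [0, 0, 0, 0, 0, 0, 1], [0, 0, 0, 0, 0, 0, 1]]
  ]
}}

```text
time_s: 12.18
tcp_pos: [0.5486, 0.008, 0.0545]
ee_rot: [0.707, 0.0, 0.707, -0.0]
wrist_force: [-0.6, -1.0, -6.8]
opening: 0.0635
```

Call:
{"method": "carry_out", "body": {
  "steps": [
    [[0, 0, 0, 0, 0, -0.002, 1], [0, 0, 0, 0, 0, -0.002, 1], [0, 0, 0, 0, 0, 0, 1], [0, 0, 0, 0, 0, 0, 1]]
  ]
}}

```text
time_s: 12.52
tcp_pos: [0.5484, 0.008, 0.0504]
ee_rot: [0.707, 0.0, 0.707, -0.0]
wrist_force: [0.2, 0.1, -6.8]
opening: 0.0636
```

Call:
{"method": "carry_out", "body": {
  "steps": [
    [[0, 0, 0, 0, 0, -0.001, 1], [0, 0, 0, 0, 0, -0.001, 1], [0, 0, 0, 0, 0, 0, 1], [0, 0, 0, 0, 0, 0, 1]]
  ]
}}

```text
time_s: 12.85
tcp_pos: [0.5485, 0.0079, 0.0501]
ee_rot: [0.707, -0.0, 0.707, -0.0]
wrist_force: [-4.5, -0.4, 11.5]
opening: 0.0638
```

Contact with the mat is made, since the force flipped to +11 N. Releasing.

Call:
{"method": "carry_out", "body": {
  "steps": [
    [[0, 0, 0, 0, 0, 0, 0.6], [0, 0, 0, 0, 0, 0, 0.2], [0, 0, 0, 0, 0, 0, -0.2], [0, 0, 0, 0, 0, 0, -0.6], [0, 0, 0, 0, 0, 0, -1], [0, 0, 0, 0, 0, 0, -1], [0, 0, 0, 0, 0, 0, -1], [0, 0, 0, 0, 0, 0, -1], [0, 0, 0, 0, 0, 0, -1]]
  ]
}}

```text
time_s: 13.6
tcp_pos: [0.5484, 0.008, 0.0483]
ee_rot: [0.707, 0.0, 0.707, -0.0]
wrist_force: [-0.5, 0.3, -0.0]
opening: 0.0854
```

Call:
{"method": "carry_out", "body": {
  "steps": [
    [[0, 0, 0, 0, 0, 0.01, -1], [0, 0, 0, 0, 0, 0.02, -1], [0, 0, 0, 0, 0, 0.025, -1], [0, 0, 0, 0, 0, 0.025, -1], [0, 0, 0, 0, 0, 0.025, -1], [0, 0, 0, 0, 0, 0.025, -1], [0, 0, 0, 0, 0, 0.025, -1], [0, 0, 0, 0, 0, 0.025, -1], [0, 0, 0, 0, 0, 0, -1], [0, 0, 0, 0, 0, 0, -1]]
  ]
}}

```text
time_s: 14.43
tcp_pos: [0.5486, 0.008, 0.23]
ee_rot: [0.708, -0.0, 0.706, -0.0]
wrist_force: [-0.1, -0.5, -0.8]
opening: 0.0853
```

```bash
python3 force.py pics/s6.png
```

```text
F [ 0.07 -0.26 -0.2 ] sd [0.69 0.43 0.67] T [0.005 0.001 0.001] J [ 4.000e-02 -4.534e+01 -2.332e+01] tcp [0.548  0.0081 0.2277] t 14.8333 op 0.08555468609131787
```

View pics/s6.png

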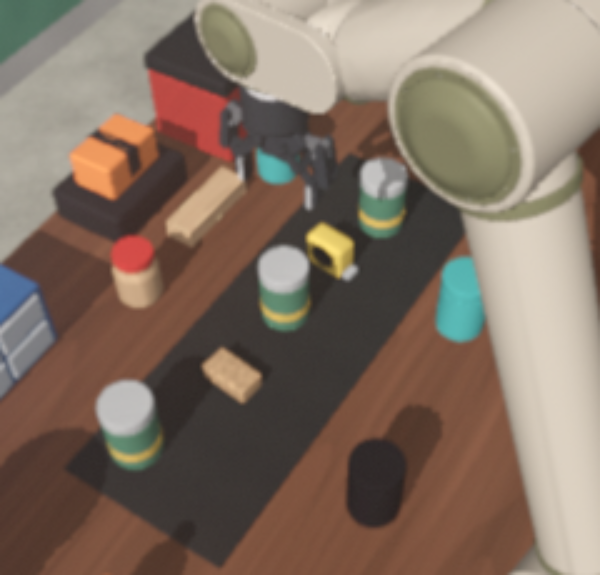

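All three tins stand upright, the middle one at (284,287). On to the left tin.

Call:
{"method": "carry_out", "body": {
  "steps": [
    [[0, 0, 0, 0.0037, 0.0229, 0, -1], [0, 0, 0, 0.0037, 0.0229, 0, -1], [0, 0, 0, 0.0037, 0.0229, 0, -1], [0, 0, 0, 0.0037, 0.0229, 0, -1], [0, 0, 0, 0.0037, 0.0229, 0, -1], [0, 0, 0, 0.0037, 0.0229, 0, -1], [0, 0, 0, 0.0037, 0.0229, 0, -1], [0, 0, 0, 0.0037, 0.0229, 0, -1], [0, 0, 0, 0.0037, 0.0229, 0, -1], [0, 0, 0, 0.0037, 0.0229, 0, -1], [0, 0, 0, 0.0037, 0.0229, 0, -1], [0, 0, 0, 0.0037, 0.0229, 0, -1]]
  ]
}}

```text
time_s: 15.83
tcp_pos: [0.5928, 0.284, 0.2279]
ee_rot: [0.707, 0.0, 0.707, -0.0]
wrist_force: [-0.2, 0.1, 0.6]
opening: 0.0858
```

Call:
{"method": "carry_out", "body": {
  "steps": [
    [[0, 0, 0, 0, 0, 0, -1], [0, 0, 0, 0, 0, 0, -1], [0, 0, 0, 0, 0, -0.022, -1], [0, 0, 0, 0, 0, -0.022, -1], [0, 0, 0, 0, 0, -0.022, -1], [0, 0, 0, 0, 0, -0.022, -1], [0, 0, 0, 0, 0, -0.012, -1], [0, 0, 0, 0, 0, 0, -1], [0, 0, 0, 0, 0, 0, -1]]
  ]
}}

```text
time_s: 16.58
tcp_pos: [0.5929, 0.2819, 0.1284]
ee_rot: [0.707, 0.0, 0.707, -0.001]
wrist_force: [0.0, -0.0, 0.3]
opening: 0.0857
```

```bash
python3 force.py pics/s7.png
```

```text
F [-0.2   0.06  0.2 ] sd [0.47 0.55 0.28] T [-0.001  0.004  0.003] J [ -0.1  -56.82 -21.92] tcp [0.5932 0.2826 0.1294] t 16.9833 op 0.0850470883201821
```

View pics/s7.png

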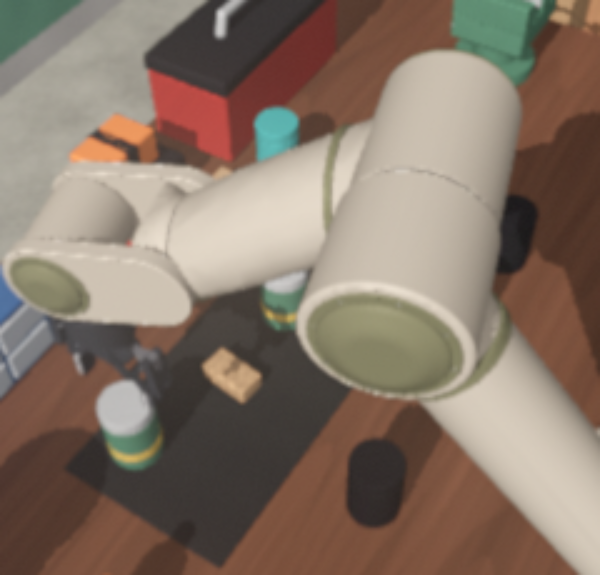

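The fingers are above and on either side of the left tin at (127,405). Going down, gripping and lifting.

Call:
{"method": "carry_out", "body": {
  "steps": [
    [[0, 0, 0, 0, 0, -0.02, -1], [0, 0, 0, 0, 0, -0.02, -1], [0, 0, 0, 0, 0, -0.02, -1], [0, 0, 0, 0, 0, -0.02, -1], [0, 0, 0, 0, 0, 0, -1], [0, 0, 0, 0, 0, 0, -1]]
  ]
}}

```text
time_s: 17.48
tcp_pos: [0.5926, 0.2828, 0.0481]
ee_rot: [0.707, 0.0, 0.708, -0.0]
wrist_force: [0.1, -0.0, 1.3]
opening: 0.0853
```

Call:
{"method": "carry_out", "body": {
  "steps": [
    [[0, 0, 0, 0, 0, 0, 1], [0, 0, 0, 0, 0, 0, 1], [0, 0, 0, 0, 0, 0, 1], [0, 0, 0, 0, 0, 0, 1], [0, 0, 0, 0, 0, 0, 1], [0, 0, 0, 0, 0, 0, 1], [0, 0, 0, 0, 0, 0, 1], [0, 0, 0, 0, 0, 0, 1]]
  ]
}}

```text
time_s: 18.15
tcp_pos: [0.5938, 0.2831, 0.0505]
ee_rot: [0.708, 0.001, 0.706, 0.0]
wrist_force: [0.3, 0.4, 7.3]
opening: 0.0654
```

Call:
{"method": "carry_out", "body": {
  "steps": [
    [[0, 0, 0, 0, 0, 0.01, 1], [0, 0, 0, 0, 0, 0.01, 1], [0, 0, 0, 0, 0, 0.01, 1], [0, 0, 0, 0, 0, 0.01, 1], [0, 0, 0, 0, 0, 0.01, 1], [0, 0, 0, 0, 0, 0, 1], [0, 0, 0, 0, 0, 0, 1], [0, 0, 0, 0, 0, 0, 1], [0, 0, 0, 0, 0, 0, 1], [0, 0, 0, 0, 0, 0, 1], [0, 0, 0, 0, 0, 0, 1]]
  ]
}}

```text
time_s: 19.07
tcp_pos: [0.5926, 0.2827, 0.0978]
ee_rot: [0.707, 0.0, 0.707, -0.0]
wrist_force: [1.0, -0.4, -3.4]
opening: 0.0652
```

```bash
python3 force.py pics/s8.png
```

```text
F [-0.1  -0.13 -2.99] sd [0.58 0.42 0.42] T [ 0.008  0.006 -0.005] J [ -0.   -59.7  -22.19] tcp [0.5927 0.2828 0.0982] t 19.4667 op 0.06554686092978095
```

View pics/s8.png

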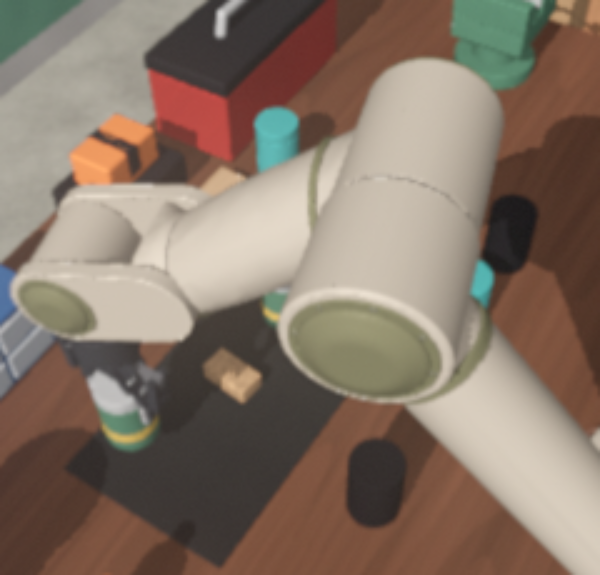

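The left tin weighs 3.0 N, so the middle one (7.1 N) is the full tin. I'll put the left one back.

Call:
{"method": "carry_out", "body": {
  "steps": [
    [[0, 0, 0, 0, 0, -0.01, 1], [0, 0, 0, 0, 0, -0.01, 1], [0, 0, 0, 0, 0, -0.01, 1], [0, 0, 0, 0, 0, -0.008, 1], [0, 0, 0, 0, 0, -0.004, 1], [0, 0, 0, 0, 0, -0.003, 1], [0, 0, 0, 0, 0, -0.002, 1], [0, 0, 0, 0, 0, 0, 1], [0, 0, 0, 0, 0, 0, 1]]
  ]
}}

```text
time_s: 20.22
tcp_pos: [0.593, 0.2829, 0.0516]
ee_rot: [0.707, 0.0, 0.707, -0.0]
wrist_force: [0.6, -0.1, -2.2]
opening: 0.0657
```

Call:
{"method": "carry_out", "body": {
  "steps": [
    [[0, 0, 0, 0, 0, -0.001, 1], [0, 0, 0, 0, 0, -0.001, 1], [0, 0, 0, 0, 0, 0, 1], [0, 0, 0, 0, 0, 0, 1]]
  ]
}}

```text
time_s: 20.55
tcp_pos: [0.5931, 0.2829, 0.0504]
ee_rot: [0.708, 0.0, 0.707, -0.0]
wrist_force: [-1.2, -0.9, 5.6]
opening: 0.0655
```

Contact made. Release, rise and check.

Call:
{"method": "carry_out", "body": {
  "steps": [
    [[0, 0, 0, 0, 0, 0, 0.6], [0, 0, 0, 0, 0, 0, 0.2], [0, 0, 0, 0, 0, 0, -0.2], [0, 0, 0, 0, 0, 0, -0.6], [0, 0, 0, 0, 0, 0, -1], [0, 0, 0, 0, 0, 0, -1], [0, 0, 0, 0, 0, 0, -1], [0, 0, 0, 0, 0, 0, -1], [0, 0, 0, 0, 0, 0, -1]]
  ]
}}

```text
time_s: 21.3
tcp_pos: [0.5928, 0.2828, 0.0492]
ee_rot: [0.707, 0.0, 0.707, -0.0]
wrist_force: [-0.6, -0.2, 0.5]
opening: 0.0852
```

Call:
{"method": "carry_out", "body": {
  "steps": [
    [[0, 0, 0, 0, 0, 0.01, -1], [0, 0, 0, 0, 0, 0.02, -1], [0, 0, 0, 0, 0, 0.025, -1], [0, 0, 0, 0, 0, 0.025, -1], [0, 0, 0, 0, 0, 0.025, -1], [0, 0, 0, 0, 0, 0.025, -1], [0, 0, 0, 0, 0, 0.025, -1], [0, 0, 0, 0, 0, 0.025, -1], [0, 0, 0, 0, 0, 0, -1], [0, 0, 0, 0, 0, 0, -1]]
  ]
}}

```text
time_s: 22.13
tcp_pos: [0.5931, 0.2829, 0.2313]
ee_rot: [0.708, 0.001, 0.706, 0.0]
wrist_force: [-0.2, 0.3, -0.6]
opening: 0.0855
```

Call:
{"method": "carry_out", "body": {
  "steps": [
    [[0, 0, 0, -0.0037, -0.0229, 0, -1], [0, 0, 0, -0.0037, -0.0229, 0, -1], [0, 0, 0, -0.0037, -0.0229, 0, -1], [0, 0, 0, -0.0037, -0.0229, 0, -1], [0, 0, 0, -0.0037, -0.0229, 0, -1], [0, 0, 0, -0.0037, -0.0229, 0, -1], [0, 0, 0, -0.0037, -0.0229, 0, -1], [0, 0, 0, -0.0037, -0.0229, 0, -1], [0, 0, 0, -0.0037, -0.0229, 0, -1], [0, 0, 0, -0.0037, -0.0229, 0, -1], [0, 0, 0, -0.0037, -0.0229, 0, -1], [0, 0, 0, -0.0037, -0.0229, 0, -1]]
  ]
}}

```text
time_s: 23.13
tcp_pos: [0.5475, 0.007, 0.2283]
ee_rot: [0.706, 0.0, 0.708, -0.0]
wrist_force: [0.5, -0.3, -0.1]
opening: 0.0854
```

Call:
{"method": "carry_out", "body": {
  "steps": [
    [[0, 0, 0, 0, 0, 0, -1], [0, 0, 0, 0, 0, 0, -1], [0, 0, 0, 0, 0, -0.022, -1], [0, 0, 0, 0, 0, -0.022, -1], [0, 0, 0, 0, 0, -0.022, -1], [0, 0, 0, 0, 0, -0.022, -1], [0, 0, 0, 0, 0, -0.012, -1], [0, 0, 0, 0, 0, 0, -1], [0, 0, 0, 0, 0, 0, -1]]
  ]
}}

```text
time_s: 23.88
tcp_pos: [0.5482, 0.0088, 0.1289]
ee_rot: [0.707, 0.0, 0.708, 0.0]
wrist_force: [0.5, -0.5, 0.4]
opening: 0.0853
```

```bash
python3 force.py pics/s9.png
```

```text
F [ 0.03 -0.01  0.13] sd [0.47 0.54 0.58] T [-0.03  -0.001 -0.003] J [  0.06 -46.13 -19.82] tcp [0.5487 0.0082 0.1301] t 24.2833 op 0.08520325277084242
```

View pics/s9.png

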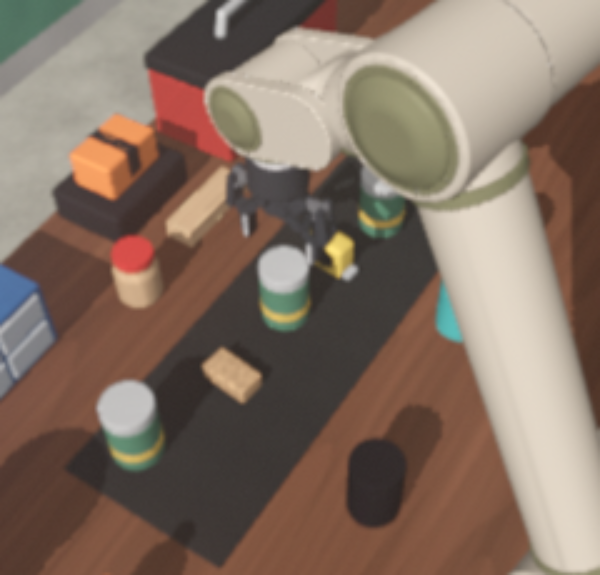

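The left tin stands upright at (130,425), and the fingers are over the middle tin at (284,287). Final grip at 60 N.

Call:
{"method": "carry_out", "body": {
  "steps": [
    [[0, 0, 0, 0, 0, -0.02, -1], [0, 0, 0, 0, 0, -0.02, -1], [0, 0, 0, 0, 0, -0.02, -1], [0, 0, 0, 0, 0, -0.02, -1], [0, 0, 0, 0, 0, 0, -1], [0, 0, 0, 0, 0, 0, -1]]
  ]
}}

```text
time_s: 24.78
tcp_pos: [0.5482, 0.008, 0.0493]
ee_rot: [0.707, 0.0, 0.708, -0.0]
wrist_force: [0.2, -0.1, 0.4]
opening: 0.0854
```

Call:
{"method": "carry_out", "body": {
  "steps": [
    [[0, 0, 0, 0, 0, 0, 1], [0, 0, 0, 0, 0, 0, 1], [0, 0, 0, 0, 0, 0, 1], [0, 0, 0, 0, 0, 0, 1], [0, 0, 0, 0, 0, 0, 1], [0, 0, 0, 0, 0, 0, 1], [0, 0, 0, 0, 0, 0, 1], [0, 0, 0, 0, 0, 0, 1], [0, 0, 0, 0, 0, 0, 1]]
  ],
  "grip_force": 60
}}

```text
time_s: 25.53
tcp_pos: [0.549, 0.0079, 0.051]
ee_rot: [0.708, -0.0, 0.706, -0.0]
wrist_force: [-1.5, 0.2, 5.2]
opening: 0.0636
```

Call:
{"method": "carry_out", "body": {
  "steps": [
    [[0, 0, 0, 0, 0, 0.01, 1], [0, 0, 0, 0, 0, 0.015, 1], [0, 0, 0, 0, 0, 0.02, 1], [0, 0, 0, 0, 0, 0.02, 1], [0, 0, 0, 0, 0, 0.02, 1], [0, 0, 0, 0, 0, 0.02, 1], [0, 0, 0, 0, 0, 0.02, 1], [0, 0, 0, 0, 0, 0.02, 1], [0, 0, 0, 0, 0, 0.02, 1], [0, 0, 0, 0, 0, 0.015, 1], [0, 0, 0, 0, 0, 0.01, 1], [0, 0, 0, 0, 0, 0, 1]]
  ]
}}

```text
time_s: 26.53
tcp_pos: [0.5485, 0.0081, 0.2419]
ee_rot: [0.708, -0.0, 0.706, -0.0]
wrist_force: [-0.8, -0.1, -7.4]
opening: 0.0637
```

Call:
{"method": "carry_out", "body": {
  "steps": [
    [[0, 0, 0, 0, 0, 0, 1], [0, 0, 0, 0, 0, 0, 1], [0, 0, 0, 0, 0, 0, 1], [0, 0, 0, 0, 0, 0, 1], [0, 0, 0, 0, 0, 0, 1], [0, 0, 0, 0, 0, 0, 1], [0, 0, 0, 0, 0, 0, 1], [0, 0, 0, 0, 0, 0, 1]]
  ]
}}

```text
time_s: 27.2
tcp_pos: [0.5484, 0.008, 0.2392]
ee_rot: [0.707, 0.0, 0.707, -0.0]
wrist_force: [0.3, 0.2, -7.2]
opening: 0.0636
```

```bash
python3 force.py pics/s10.png; python3 - <<'E'
from h import *
s=snap('top'); cv2.imwrite('pics/t10.png',s['img'])
hsv=cv2.cvtColor(s['img'],cv2.COLOR_BGR2HSV); m=((hsv[...,1]<50)&(hsv[...,2]>120)).astype(np.uint8)
n,lab,st,ce=cv2.connectedComponentsWithStats(m)
for u,v in[(224,187),(398,212)]:
    l=lab[v,u]; print(st[l],onplane(s,[ce[l]],.104).round(4))
E
```

```text
F [ 0.03 -0.05 -7.29] sd [0.43 0.3  0.26] T [ 0.009 -0.001  0.   ] J [ -0.   -48.36 -25.75] tcp [0.5484 0.008  0.2393] t 27.6 op 0.06412412555343903
[211 175  25  24 474] [[0.5903 0.2831 0.104 ]]
[386 200  25  25 467] [[ 0.5132 -0.2108  0.104 ]]
```

View pics/s10.png

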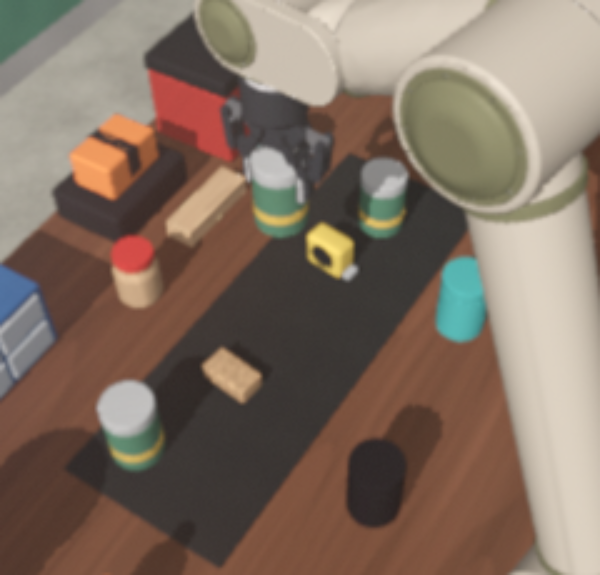

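View pics/t10.png

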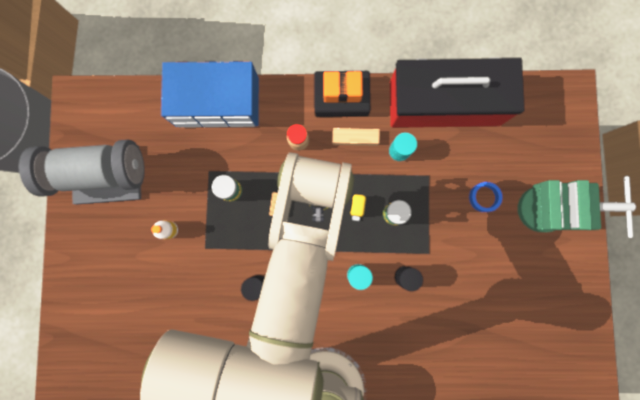

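The middle tin is held upright about 19 cm above the mat (7.3 N, still). The other two stand at their places, and the block, tape measure and other bystanders have not moved. Handing in.

```bash
python3 -c "
from cell import arm
print(arm.hand_in())"
```

```text
the job is handed in; nothing more can be done
None
```

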